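# Find the rocking ledge tile and press it home

## Task

One of the four square tiles in the ledge is loose. Press with a fingertip near the edge of one tile after another until you find the one that rocks, then press that one firmly down in its middle until it lies fully home on its bed and rocks no more. Only press: do not lift or pry out any tile, do not strike them, and leave everything else standing where it is.

Things in the scene. Friction and masses are not known exactly. Their poses are not given: they have to be found in the camera images.
- ledge: fixed raised plaster ledge, 117 mm (its x) by 472 mm (its y) by 18 mm high, at a varying place and yaw on the shelf; origin at the centre of its underside (on the shelf top, z = 0), z up. Along its y it has four square pockets of 93 mm, centred 177.5, 76.5, -76.5 and -177.5 mm from its origin, holding tile_1 to tile_4.
- tile_1: the far left tile seen from the robot, one of four identical pale blue ceramic tiles, 90 x 90 x 11 mm, 0.19 kg, lying loose with 1.5 mm play in its pocket; origin at the centre of its underside, top face 11 mm above it, z up, edges along its x and y, parallel to the ledge's. Any one of the four may be the one that rocks
- tile_2: the middle left tile seen from the robot, same as tile_1. Tile tops stand 21 to 26 mm above the shelf, unevenly, so height does not tell the loose one. Three tiles lie firm on a solid bed and do not tip when pressed
- tile_3: the middle right tile seen from the robot, same as tile_1. The loose tile lies level on a hidden stud under its middle: 1 to 5 N some 34 mm from its centre, by the middle of an edge, tip it 0.13 rad: a point there dips 3 mm, the inner side of a 22 mm wide flat fingertip 2 mm; let go, it levels itself
- tile_4: the far right tile seen from the robot, same as tile_1
- stud (a joint): how far the hidden push-in stud under the loose tile has been pressed in, m: 0 at the start, 0.005 when the tile lies all round on its bed. The stud is 16 x 16 mm, under the tile's centre, held by friction: about 12 to 16 N pressed slowly on the tile within 6 mm of its centre drive it in, it stays where it is left, and 5 mm down the tile meets its bed and stops hard.
- stand: grey hard-silicone toothbrush stand with five slots, 50 x 150 x 58 mm; bystander, loose; origin at the centre of its underside
- tumbler: steel tumbler, 68 mm wide, 95 mm high; bystander, loose; origin at the centre of its underside
- soap_box: empty white plastic soap box, 65 x 95 x 28 mm; bystander, loose; origin at the centre of its underside
- tongue_cleaner: orange U-shaped tongue cleaner lying flat, 130 x 42 x 6 mm; bystander, loose; origin at the centre of its underside
- cream_jar: small white jar with metal cap, 34 mm wide, 38 mm high, standing on the ledge in the gap between tile_2 and tile_3; bystander, loose; origin at the centre of its underside
- floss_box: small white floss box, 30 x 50 x 18 mm; bystander, loose; origin at the centre of its underside
Mind the look-alikes: they are no part of the job. What is shaped like the tile_1 but green or red is not meant.

How it is judged:
By the outcome, as a careful person would: the job done as asked, in the order asked, and still so for the second after the job is handed in, with the robot touching nothing.
It also fails if it takes over 69 s, if anything falls off the work surface, if the arm or the gripper's body presses on something with over 40 N, if the wrist force passes 120 N, or if a joint passes its speed limit or range.

## Robot

A 6-joint arm with a two-finger parallel gripper is mounted at the origin on the work surface. World frame = base frame: x ahead of the robot, y to its left, z up, the work surface at z = 0. Lengths are in m, angles in rad, forces in N, time in s.
With the tool pointing down it reaches from about 0.3 to 0.875 m from the base axis. Payload 4.2 kg.
Tool frame: the origin (TCP) lies at the very end of the fingers, on their centre line; the grasp point (between the pads) lies 19 mm behind it (manip.pinch_z is the distance from the TCP to the grasp point, in m); z points along the fingers, x is the direction in which the jaws open and shut, and the axes are right-handed (so a half turn about z gives the same grasp; the last joint's range is limited). The gripper opens to 85 mm and grips with 20 to 120 N. Pads are 22 mm wide; open, the fingers measure 114 mm over their backs; the gripper's body (76 mm by 85 mm) begins 54 mm behind the grasp point. The pads swing forward as they close: fully open they stand 13 mm farther back than shut.
Start: joints at [-0.02, 0.32, 1.565, -0, 1.257, -0.02], TCP at [0.575, 0, 0.208] pointing down, gripper open.
Joint ranges: [-3.11, 3.11], [-0.84, 2.01], [0.21, 2.61], [-1.34, 4.49], [0.05, 2.63], [-2.56, 2.56]. Speed limits (rad/s): [2.57, 2.57, 3.14, 3.14, 3.14, 3.14].

## Interface

Orientations are given as a 3x3 rotation matrix whose columns are the frame's x, y, z axes.
In Python, from rig import readout, eyes, manip gives the robot as it stands.
- The arm moves only by the shell command python3 -m inch 'ROWS' [FORCE]. ROWS is JSON, a list of rows, each a list of 3 entries, a list of its own where there are three numbers: the turn, a rotation vector about the tool's x, y, z in units of 90 degrees (1.0 is 90 degrees), then the shift along the tool's x, y, z in units of 0.05 m (1.0 is 0.05 m), then the opening, from 0 (shut) to 1 (fully open). A call has 1 to 8 rows; each row shifts and turns the pose as measured when the row begins, along the tool's axes as they then stand; what a row does not reach is not made up. A row lasts 1/10 s, in which the tool goes at most 50 mm and 8.59 degrees, less where a joint would pass 70% of its speed; a pose out of reach is approached as far as the arm can. A call with a number of a shift or a turn outside -1 to 1 is refused whole. A call with a gripper value outside its range is refused whole. The fingers move at their own pace and stop on an object; FORCE is the grip in N (left out, the last holds). Time passes only in rows, so rows that do not move let the fingers close. It gives the time, the measured TCP pose, the force and the opening at its end, in the units of the state.
- readout.get_obs(): the state, without advancing time (a new reading comes with each control period).
- eyes.grab_frame(name): name is "scene" or "side" or "wrist"; returns (picture, depth): 480x640x3 uint8, red, green, blue; 480x640 float32, m along the optical axis (not along the pixel's ray), 0 where there is no reading.
- eyes.camera_model(name): a dict with "fx", "fy", "cx", "cy" (pixels), "k1" (the pictures are not rectified: a ray, as slopes to the right and down, at radius r is drawn at 1 + k1 r^2 times it, then the intrinsics apply), "extrinsics" (4x4, takes a point from camera to world coordinates). Camera axes: x right, y down, z forward; pixel columns grow to the right and rows downward; lengths in m; the calibration is good to about 2 mm. A picture is of the moment at which its call begins: read the wrist's pose just before it. camera_model takes no time and is no camera call; for the wrist camera it gives the pose at the moment of the call.
- manip.sign_off(): hands the job in, once; it reports no verdict.
The state is a dict: "time_s": time; "joint_pos": joint angles; "dq": joint speeds; "joint_efforts": joint torques, N m; "ee_pos": TCP position; "orientation": TCP orientation; "ft_force": force on the tool from outside, world axes, zero at the start; "ft_torque": the same for the moment, N m; "finger_gap": finger opening in m.
Only numpy, scipy, OpenCV 4.12 (cv2) and the standard library are available. Lean on these libraries where they do the work, as an engineer would, in place of code of your own. Each camera call takes 0.05 s, during which the arm holds its last target.

## Working session

There is one attempt and no reset: what is moved stays moved. The work goes in short steps, Python scripts to look and compute and a shell command to move; the robot and the scene stay as the last step left them, time stands still between calls to the robot, and variables do not carry over. Pictures are saved under pics/ and viewed, and the job is handed in when it is done.

```bash
mkdir -p pics; ls; python3 - <<'E'
from rig import readout, eyes, manip
import cv2
o=readout.get_obs()
for k,v in o.items(): print(k,v)
for n in ("scene","side","wrist"):
    im,d=eyes.grab_frame(n); cv2.imwrite(f"pics/{n}0.png",im[:,:,::-1]); print(n,eyes.camera_model(n))
E
```

```text
pics
time_s 0.0
joint_pos [-1.99979705e-02  3.20310514e-01  1.56568883e+00 -2.89506201e-05
  1.25738884e+00 -1.99929177e-02]
dq [ 0.00151707 -0.00043799  0.00020938 -0.00097877 -0.00024479  0.00014461]
joint_efforts [ 7.05825660e-04 -4.15526962e+01 -2.34157133e+01 -1.88356019e-06
  8.09230405e-03  1.54784908e-05]
ee_pos [5.74480639e-01 2.91987773e-06 2.07467795e-01]
orientation [[ 9.99998388e-01  3.88988293e-06 -1.79572791e-03]
 [ 3.90491911e-06 -1.00000000e+00  8.36980016e-06]
 [-1.79572788e-03 -8.37679884e-06 -9.99998388e-01]]
ft_force [0.334519   0.31127141 0.04026203]
ft_torque [-0.00757065  0.01626084 -0.00756832]
finger_gap 0.08513968093194016
scene {'fx': 487.3986755709276, 'fy': 487.3986755709276, 'cx': 328.42404741822185, 'cy': 243.08984226133379, 'k1': -0.10220918543981833, 'extrinsics': array([[ 0.29474427,  0.76826304, -0.56824089,  0.9885718 ],
       [ 0.95548177, -0.22858648,  0.18655508, -0.10126189],
       [ 0.01343119, -0.59792986, -0.80143589,  0.58429543],
       [ 0.        ,  0.        ,  0.        ,  1.        ]])}
side {'fx': 523.8809792794092, 'fy': 523.8809792794092, 'cx': 328.7179770974856, 'cy': 239.8235239146281, 'k1': -0.05820292429217463, 'extrinsics': array([[-0.71340746, -0.43454463,  0.54974608,  0.17531138],
       [-0.70039129,  0.46724715, -0.53956662,  0.45028019],
       [-0.02240152, -0.76996822, -0.63768888,  0.5383909 ],
       [ 0.        ,  0.        ,  0.        ,  1.        ]])}
wrist {'fx': 331.07284668194075, 'fy': 331.07284668194075, 'cx': 319.5161818801823, 'cy': 240.9708441712425, 'k1': -0.027030222193402162, 'extrinsics': array([[ 9.99998478e-01, -1.45236636e-03, -9.66912838e-04,
         5.74987023e-01],
       [-1.66139177e-03, -9.61896160e-01, -2.73409978e-01,
         6.94418437e-02],
       [-5.32978291e-04,  2.73411169e-01, -9.61897109e-01,
         3.73426736e-01],
       [ 0.00000000e+00,  0.00000000e+00,  0.00000000e+00,
         1.00000000e+00]])}
```

View pics/scene0.png

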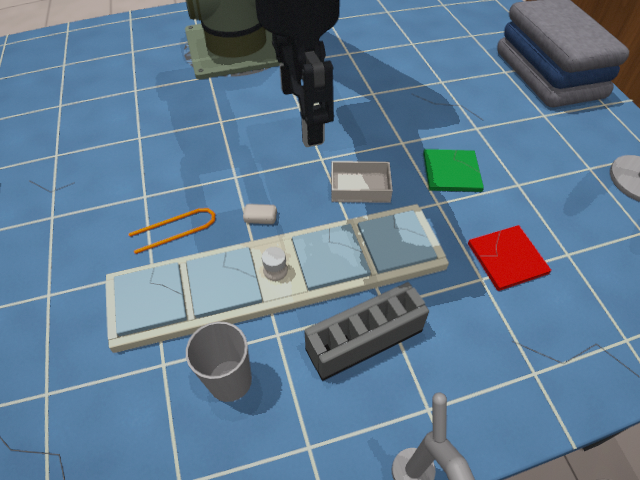

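View pics/side0.png

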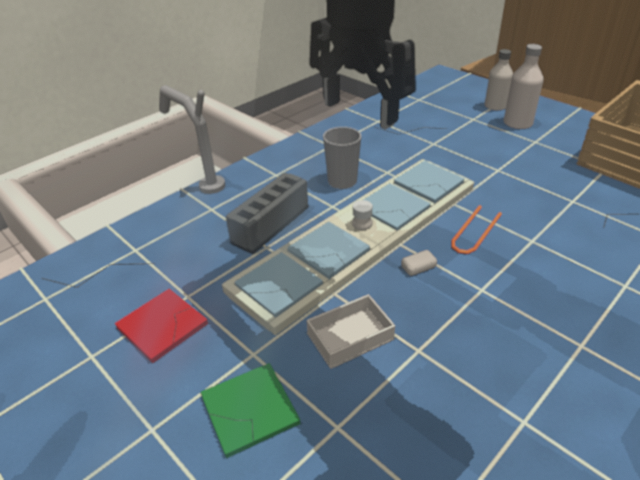

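View pics/wrist0.png

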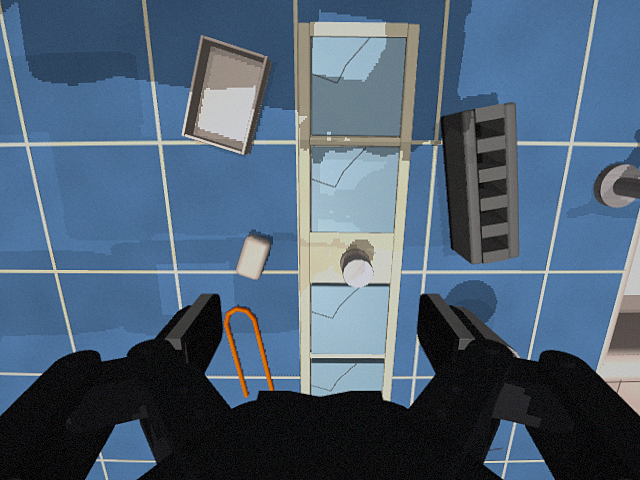

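The scene picture shows the ledge with four pale blue tiles: tile_4 at about (148,298), tile_3 (223,282), tile_2 (330,257) and tile_1 (400,240). The cream jar stands at (273,262).

The possible look-alikes are the red square at (509,257) and the green square at (453,170). Neither is pale blue or in the ledge, so both are excluded. Next I'll measure the tiles.

```bash
cat > h.py <<'E'
from rig import readout, eyes, manip
import cv2, numpy as np
def cloud(n):
    m=eyes.camera_model(n); im,d=eyes.grab_frame(n)
    v,u=np.mgrid[0:480,0:640]
    K=np.array([[m['fx'],0,m['cx']],[0,m['fy'],m['cy']],[0,0,1]])
    # undistort (k1 only)
    p=cv2.undistortPoints(np.stack([u,v],-1).reshape(-1,1,2).astype(float),K,np.array([m['k1'],0,0,0.])).reshape(480,640,2)
    P=np.dstack([p[...,0]*d,p[...,1]*d,d])@m['extrinsics'][:3,:3].T+m['extrinsics'][:3,3]
    P[d==0]=np.nan
    return im,P
E
python3 - <<'E'
from h import *
for n in ("scene","side"):
    im,P=cloud(n)
    h=cv2.cvtColor(im,cv2.COLOR_RGB2HSV)
    z=P[...,2]
    print(n,'table',np.nanmedian(z[(z<0.008)&(z>-0.01)]))
    m=(z>0.013)&(z<0.032)&(P[...,0]>0.4)&(P[...,0]<0.75)&(np.abs(P[...,1])<0.35)
    # ledge outline
    k=np.uint8(m)
    c,l,s,ce=cv2.connectedComponentsWithStats(k)
    i=1+np.argmax(s[1:,4]); mm=l==i
    q=P[mm][:,:2].astype(np.float32)
    q=q[::3]
    print('ledge rect',cv2.minAreaRect(q))
    # tiles: hue
    print('hue in ledge', np.percentile(h[mm][:,0],[5,25,50,75,95]))
    t=mm&(h[...,0]>85)&(h[...,0]<120)&(h[...,1]>30)
    c,l,s,ce=cv2.connectedComponentsWithStats(np.uint8(cv2.morphologyEx(np.uint8(t),cv2.MORPH_OPEN,np.ones((3,3)))))
    for i in range(1,c):
        if s[i,4]>400:
            a=P[l==i]; r=cv2.minAreaRect(a[:,:2].astype(np.float32))
            print(s[i,4],ce[i].round(),np.nanmean(a,0).round(4),np.nanmedian(a[:,2]).round(4),r)
    for nm,box in (('tumbler',0.07),('jar',0.035)):
        w=(z>box)&(z<0.12)&(P[...,0]>0.4)&(P[...,0]<0.8)&(np.abs(P[...,1])<0.35)
        c,l,s,ce=cv2.connectedComponentsWithStats(np.uint8(w))
        for i in range(1,c):
            if s[i,4]>60: a=P[l==i]; print(nm,ce[i].round(),a.min(0).round(3),a.max(0).round(3))
E
```

```text
scene table 0.000467462314324929Traceback (most recent call last):
  File "<stdin>", line 14, in <module>
cv2.error: OpenCV(4.12.0) /io/opencv/modules/imgproc/src/convhull.cpp:143: error: (-215:Assertion failed) total >= 0 && (depth == CV_32F || depth == CV_32S) in function 'convexHull'
```

```bash
cat > m.py <<'E'
from h import *
for n in ("scene","side"):
    im,P=cloud(n)
    h=cv2.cvtColor(im,cv2.COLOR_RGB2HSV)
    z=P[...,2]
    m=(z>0.013)&(z<0.032)&(P[...,0]>0.4)&(P[...,0]<0.75)&(np.abs(P[...,1])<0.35)
    c,l,s,ce=cv2.connectedComponentsWithStats(np.uint8(m))
    i=1+np.argmax(s[1:,4]); mm=l==i
    R=lambda a: cv2.minAreaRect(np.ascontiguousarray(a[:,:2],dtype=np.float32))
    print(n,'ledge rect',R(P[mm]))
    t=mm&(h[...,0]>85)&(h[...,0]<120)&(h[...,1]>30)
    c,l,s,ce=cv2.connectedComponentsWithStats(np.uint8(cv2.morphologyEx(np.uint8(t),cv2.MORPH_OPEN,np.ones((3,3)))))
    for i in range(1,c):
        if s[i,4]>400:
            a=P[l==i]; print('tile',s[i,4],ce[i].round(),'z',np.median(a[:,2]).round(4),R(a))
    for nm,b in (('tumbler',0.07),('jar',0.035)):
        w=(z>b)&(z<0.12)&(P[...,0]>0.4)&(P[...,0]<0.8)&(np.abs(P[...,1])<0.35)
        c,l,s,ce=cv2.connectedComponentsWithStats(np.uint8(w))
        for i in range(1,c):
            if s[i,4]>60: a=P[l==i]; print(nm,ce[i].round(),a.min(0).round(3),a.max(0).round(3))
E
python3 m.py
```

```text
scene ledge rect ((0.6094821691513062, -0.05057978630065918), (0.4732230603694916, 0.11945436894893646), 89.51830291748047)
tile 3168 [396. 241.] z 0.0225 ((0.6104127168655396, 0.12710238993167877), (0.09404674917459488, 0.09231548756361008), 0.4342971742153168)
tile 3429 [330. 257.] z 0.0243 ((0.6104464530944824, 0.025540988892316818), (0.09001414477825165, 0.09211761504411697), 89.67644500732422)
tile 3804 [223. 282.] z 0.0244 ((0.6066798567771912, -0.12733004987239838), (0.08960822224617004, 0.09567242860794067), 89.19351959228516)
tile 3995 [148. 299.] z 0.0261 ((0.6083590984344482, -0.22775650024414062), (0.08994071930646896, 0.09167329967021942), 89.4004135131836)
tumbler [217. 350.] [ 0.71  -0.179  0.07 ] [ 0.777 -0.112  0.098]
jar [274. 260.] [ 0.598 -0.071  0.035] [ 0.63  -0.039  0.059]
jar [366. 325.] [ 0.703 -0.045  0.035] [0.777 0.11  0.062]
jar [219. 355.] [ 0.71  -0.179  0.035] [ 0.777 -0.112  0.098]
side ledge rect ((0.608822226524353, -0.0508398562669754), (0.4750310480594635, 0.12075380235910416), 89.41456604003906)
tile 1496 [429. 181.] z 0.0251 ((0.6063767671585083, -0.2332703322172165), (0.09282481670379639, 0.10347806662321091), 0.7551255226135254)
tile 1578 [396. 206.] z 0.0237 ((0.6064310073852539, -0.1254444420337677), (0.08879567682743073, 0.09004479646682739), 0.1988667994737625)
tile 2344 [329. 249.] z 0.024 ((0.6076822876930237, 0.02703343890607357), (0.08941449970006943, 0.08920951932668686), 89.6218032836914)
tile 2800 [278. 283.] z 0.0221 ((0.6081122159957886, 0.12794803082942963), (0.08940877765417099, 0.08950136601924896), 89.25041961669922)
tumbler [342. 141.] [ 0.708 -0.179  0.07 ] [ 0.778 -0.112  0.096]
jar [342. 149.] [ 0.708 -0.179  0.035] [ 0.778 -0.112  0.096]
jar [266. 204.] [ 0.7   -0.044  0.035] [0.776 0.112 0.06 ]
jar [362. 210.] [ 0.597 -0.07   0.035] [ 0.627 -0.038  0.057]
```

```bash
python3 -m inch '[[[0,0,0],[0.35,-0.6,0.4],0],[[0,0,0],[0.35,-0.6,0.5],0],[[0,0,0],[0,0,0.5],0],[[0,0,0],[0,0,0.5],0],[[0,0,0],[0,0,0.4],0],[[0,0,0],[0,0,0.2],0],[[0,0,0],[0,0,0],0]]' 20
```

```text
time_s: 1.0
ee_pos: [0.613, 0.0622, 0.0798]
orientation: [[1.0, -0.001, 0.004], [-0.001, -1.0, -0.0], [0.004, 0.0, -1.0]]
ft_force: [0.6, -0.1, 1.1]
finger_gap: 0.0002
```

```bash
python3 - <<'E'
from h import *
o=readout.get_obs()
print(o['time_s'],o['ee_pos'],o['ft_force'],o['finger_gap'],o['orientation'])
for n in ("scene","wrist"):
    im,P=cloud(n); cv2.imwrite(f"pics/{n}1.png",im[:,:,::-1])
E
```

```text
1.0 [0.61299195 0.06218826 0.07976995] [ 0.5783065  -0.07787759  1.05185385] 0.00021610718795321316 [[ 9.99992804e-01 -5.78995037e-04  3.74935537e-03]
 [-5.77836061e-04 -9.99999785e-01 -3.10189308e-04]
 [ 3.74953417e-03  3.08020563e-04 -9.99992923e-01]]
```

```bash
python3 -m inch '[[[0,0,0],[-0.05,0.04,0.2],0],[[0,0,0],[0,0,0.2],0],[[0,0,0],[0,0,0.2],0],[[0,0,0],[0,0,0.1],0],[[0,0,0],[0,0,0],0]]'; python3 - <<'E'
from h import *
im,P=cloud("wrist"); cv2.imwrite("pics/wrist2.png",im[:,:,::-1])
im,P=cloud("scene"); cv2.imwrite("pics/crop2.png",cv2.resize(im[180:340,90:460,::-1],None,fx=2,fy=2))
E
```

```text
time_s: 1.6
ee_pos: [0.6138, 0.0597, 0.047]
orientation: [[1.0, -0.002, 0.013], [-0.002, -1.0, 0.0], [0.013, -0.0, -1.0]]
ft_force: [0.1, -0.2, -0.3]
finger_gap: 0.0002
```

View pics/crop2.png

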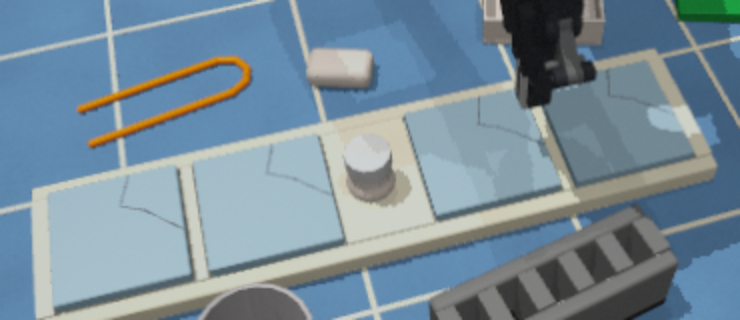

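View pics/wrist2.png

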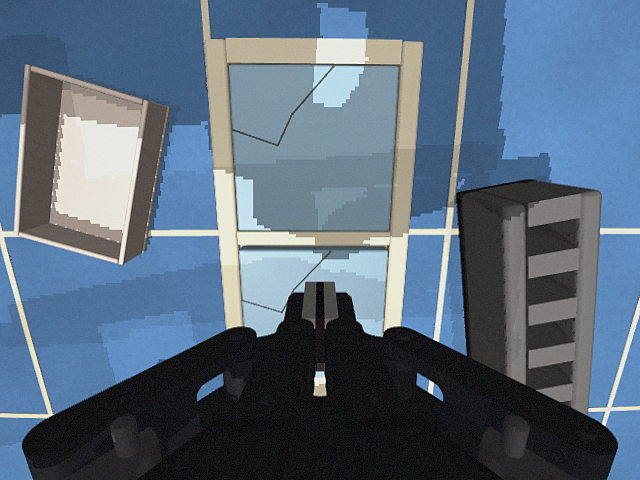

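In the wrist picture the shut fingertip, at (320,295), hangs over tile_2's near-left edge. That is a pale blue tile in the ledge, so the choice is right. Next I'll go down slowly and feel for contact.

```bash
python3 -m inch '[[[0,-0.008,0],[-0.06,0,0.1],0],[[0,0,0],[0,0,0.1],0],[[0,0,0],[0,0,0.08],0],[[0,0,0],[0,0,0],0]]'
```

```text
time_s: 2.1
ee_pos: [0.6119, 0.0599, 0.0333]
orientation: [[1.0, -0.001, 0.003], [-0.001, -1.0, 0.001], [0.003, -0.001, -1.0]]
ft_force: [0.4, -0.6, -0.1]
finger_gap: 0.0001
```

```bash
python3 -m inch '[[[0,-0.002,0],[-0.03,0,0.06],0],[[0,0,0],[0,0,0.06],0],[[0,0,0],[0,0,0.02],0],[[0,0,0],[0,0,0],0]]'
```

```text
time_s: 2.5
ee_pos: [0.6103, 0.06, 0.0257]
orientation: [[1.0, -0.001, -0.001], [-0.001, -1.0, 0.001], [-0.001, -0.001, -1.0]]
ft_force: [-0.9, 0.9, -0.7]
finger_gap: -0.0001
```

```bash
for i in 1; do python3 -m inch '[[[0,0,0],[0,0,0.01],0]]'; python3 -m inch '[[[0,0,0],[0,0,0.01],0]]';python3 -m inch '[[[0,0,0],[0,0,0.01],0]]';python3 -m inch '[[[0,0,0],[0,0,0.01],0]]';done | egrep 'ee_pos|force'
```

```text
ee_pos: [0.6104, 0.0599, 0.0253]
ft_force: [0.3, -0.1, -0.0]
ee_pos: [0.6105, 0.06, 0.0248]
ft_force: [-0.2, -0.0, 0.4]
ee_pos: [0.6105, 0.06, 0.0244]
ft_force: [-0.7, 0.3, 0.2]
ee_pos: [0.6107, 0.06, 0.024]
ft_force: [-1.1, 0.1, 0.2]
```

```bash
{ python3 -m inch '[[[0,0,0],[0,0,0.01],0]]'; python3 -m inch '[[[0,0,0],[0,0,0.01],0]]';python3 -m inch '[[[0,0,0],[0,0,0.01],0]]';} | egrep 'ee_pos|force'
```

```text
ee_pos: [0.6107, 0.06, 0.0235]
ft_force: [0.6, -0.0, 0.0]
ee_pos: [0.6107, 0.06, 0.023]
ft_force: [-0.4, -0.0, 0.5]
ee_pos: [0.6107, 0.06, 0.0225]
ft_force: [-0.0, 0.2, -0.9]
```

```bash
{ python3 -m inch '[[[0,0,0],[0,0,0.01],0]]'; python3 -m inch '[[[0,0,0],[0,0,0.01],0]]';python3 -m inch '[[[0,0,0],[0,0,0],0]]';} | egrep 'ee_pos|force'; python3 - <<'E'
from h import *
im,P=cloud("side"); cv2.imwrite("pics/side3.png",cv2.resize(im[140:340,200:480,::-1],None,fx=2.8,fy=2.8))
E
```

```text
ee_pos: [0.6107, 0.06, 0.0219]
ft_force: [-0.4, 0.6, 0.5]
ee_pos: [0.6107, 0.06, 0.0214]
ft_force: [-0.0, -0.6, 0.5]
ee_pos: [0.6107, 0.0599, 0.0213]
ft_force: [-0.1, 0.2, -0.2]
```

View pics/side3.png

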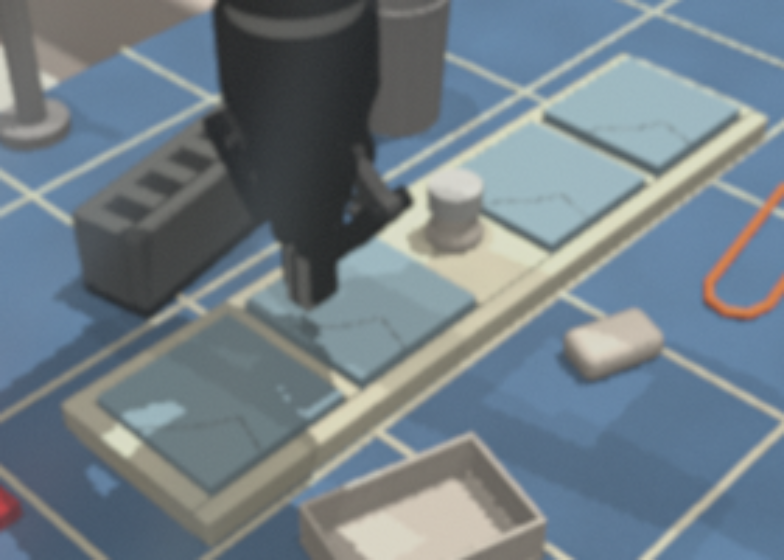

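```bash
cat > tilt.py <<'E'
from h import *
C={1:(.6107,.1268),2:(.6098,.0258),3:(.6084,-.1272),4:(.6075,-.2282)}
for n in ("scene","side"):
    im,P=cloud(n)
    for k,(cx,cy) in C.items():
        dx=P[...,0]-cx; dy=P[...,1]-cy
        m=(abs(dx)<.036)&(abs(dy)<.036)&(P[...,2]<.032)&(P[...,2]>.012)
        A=np.c_[dx[m],dy[m],np.ones(m.sum())]; z=P[...,2][m]
        w=np.ones(len(z),bool)
        for _ in range(4):
            s=np.linalg.lstsq(A[w],z[w],rcond=None)[0]; r=z-A@s; w=abs(r)<.0015
        print(n,'tile',k,m.sum(),'slope x,y',s[:2].round(3),'z',s[2].round(4))
    m=(abs(P[...,0]-.61)<.05)&(abs(P[...,1]-readout.get_obs()['ee_pos'][1])<.02)&(P[...,2]>.03)&(P[...,2]<.1)
    q=P[m]; 
    if len(q): print('finger pts minz',np.sort(q[:,2])[:5], q[q[:,2]<.045].mean(0) if (q[:,2]<.045).any() else None)
E
python3 tilt.py
```

```text
scene tile 1 1743 slope x,y [-0.001  0.002] z 0.0226
scene tile 2 2067 slope x,y [0.    0.001] z 0.0244
scene tile 3 2338 slope x,y [-0.002 -0.001] z 0.0246
scene tile 4 2450 slope x,y [-0.002 -0.004] z 0.0262
finger pts minz [0.04587483 0.04626141 0.0472814  0.04801376 0.04847974] None
side tile 1 1788 slope x,y [ 0.    -0.003] z 0.0222
side tile 2 1203 slope x,y [-0.003 -0.002] z 0.024
side tile 3 1041 slope x,y [ 0.003 -0.002] z 0.0238
side tile 4 874 slope x,y [0.002 0.027] z 0.0253
finger pts minz [0.0434621  0.04432852 0.04480672 0.04487478 0.04600762] [0.60474882 0.06326745 0.04436803]
```

```bash
python3 - <<'E'
from h import *
for n in ("side","scene"):
    m=eyes.camera_model(n); im,P=cloud(n); E=np.linalg.inv(m['extrinsics'])
    K=np.array([[m['fx'],0,m['cx']],[0,m['fy'],m['cy']],[0,0,1]])
    for z in (.0213,.03,.04):
        pts=np.array([[.6107+a,.06+b,z] for a in(-.01,.01) for b in(-.011,.011)])
        p,_=cv2.projectPoints(pts,cv2.Rodrigues(E[:3,:3])[0],E[:3,3],K,np.array([m['k1'],0,0,0.]))
        print(n,z,p.reshape(-1,2).round(1).tolist())
    c=(311,249) if n=="side" else (356,228)
    for v in range(c[1]-20,c[1]+8,2): print(v,P[v,c[0]].round(4),im[v,c[0]])
    x0,y0=(265,195) if n=="side" else (310,180)
    cv2.imwrite(f"pics/z_{n}.png",cv2.resize(im[y0:y0+80,x0:x0+100,::-1],None,fx=7,fy=7,interpolation=cv2.INTER_NEAREST))
E
```

```text
side 0.0213 [[321.4, 257.1], [310.8, 264.4], [312.1, 251.1], [301.5, 258.2]]
side 0.03 [[321.3, 252.7], [310.6, 260.0], [311.8, 246.8], [301.2, 253.8]]
side 0.04 [[321.0, 247.6], [310.2, 254.8], [311.6, 241.6], [300.8, 248.7]]
229 [0.5959 0.0711 0.0903] [47 51 51]
231 [0.6    0.0675 0.0824] [46 49 50]
233 [0.6022 0.0658 0.0766] [47 49 51]
235 [0.6012 0.0669 0.0742] [49 51 51]
237 [0.6007 0.0676 0.0713] [49 54 53]
239 [0.6013 0.0673 0.0671] [51 52 53]
241 [0.6012 0.0675 0.0636] [54 56 56]
243 [0.6007 0.0682 0.0606] [55 56 56]
245 [0.6013 0.0679 0.0564] [55 58 57]
247 [0.6029 0.0667 0.0509] [58 59 58]
249 [0.6045 0.0654 0.0454] [88 91 89]
251 [0.6202 0.0516 0.0236] [122 139 142]
253 [0.6169 0.0548 0.0236] [126 147 152]
255 [0.6137 0.058  0.0235] [ 90 103 107]
scene 0.0213 [[343.5, 246.1], [358.0, 242.6], [348.0, 257.0], [362.6, 253.4]]
scene 0.03 [[343.8, 242.5], [358.4, 238.9], [348.2, 253.4], [363.1, 249.8]]
scene 0.04 [[344.0, 238.2], [358.8, 234.7], [348.6, 249.2], [363.6, 245.6]]
208 [0.6319 0.0498 0.1391] [21 21 22]
210 [0.6332 0.0495 0.1369] [21 19 20]
212 [0.6341 0.0494 0.1343] [19 21 22]
214 [0.6333 0.05   0.1294] [19 20 21]
216 [0.6309 0.0512 0.1224] [18 17 21]
218 [0.6263 0.0534 0.1124] [21 20 24]
220 [0.6264 0.0536 0.1086] [20 22 25]
222 [0.621  0.0562 0.0973] [22 23 27]
224 [0.6237 0.0553 0.0967] [21 24 23]
226 [0.6291 0.0533 0.0997] [24 27 29]
228 [0.6281 0.0539 0.0943] [18 19 21]
230 [0.6409 0.0487 0.1076] [18 18 20]
232 [0.6415 0.0487 0.1043] [22 23 22]
234 [0.6421 0.0487 0.1008] [21 22 23]
```

View pics/z_side.png

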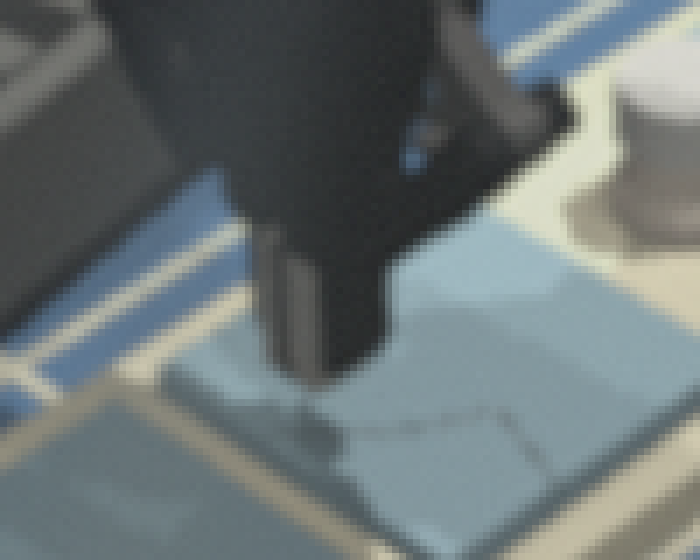

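View pics/z_scene.png

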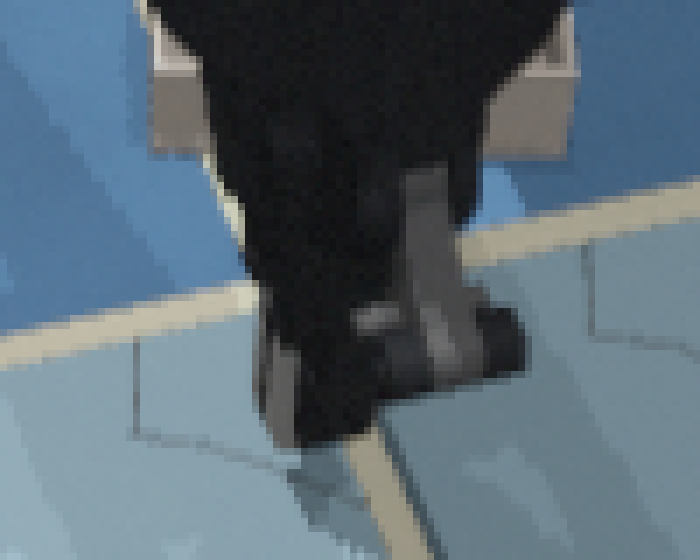

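The side zoom shows the fingertip's lowest corner at crop (317,385) with its shadow below it. It is still about 20 mm above the tile, so the real tip sits behind the nominal TCP when the fingers are shut. I'll carry on down, watching the force.

```bash
{ python3 -m inch '[[[0,0,0],[0,0,0.04],0],[[0,0,0],[0,0,0.04],0]]'; python3 -m inch '[[[0,0,0],[0,0,0.04],0],[[0,0,0],[0,0,0.04],0]]'; python3 -m inch '[[[0,0,0],[0,0,0],0]]';} | egrep 'ee_pos|force'; python3 - <<'E'
from h import *
for n,x0,y0 in (("side",265,195),):
    im,P=cloud(n)
    cv2.imwrite(f"pics/z2_{n}.png",cv2.resize(im[y0:y0+80,x0:x0+100,::-1],None,fx=7,fy=7,interpolation=cv2.INTER_NEAREST))
    for v in range(243,263,2): print(v,P[v,311].round(4),im[v,311])
E
```

```text
ee_pos: [0.611, 0.06, 0.0175]
ft_force: [0.5, -0.3, -0.4]
ee_pos: [0.6109, 0.06, 0.013]
ft_force: [-0.4, 0.3, 0.0]
ee_pos: [0.6106, 0.06, 0.0125]
ft_force: [0.5, -0.0, -0.9]
243 [0.6015 0.0675 0.0597] [53 55 54]
245 [0.6011 0.068  0.0565] [55 56 57]
247 [0.6018 0.0677 0.0521] [59 60 59]
249 [0.6023 0.0674 0.0479] [59 60 60]
251 [0.603  0.0671 0.0435] [64 66 64]
253 [0.6025 0.0677 0.0403] [79 81 78]
255 [0.6126 0.059  0.0248] [85 89 89]
257 [0.6112 0.0604 0.0226] [79 90 93]
259 [0.6083 0.0632 0.0223] [82 95 98]
261 [0.6029 0.0683 0.0249] [ 84  96 100]
```

View pics/z2_side.png

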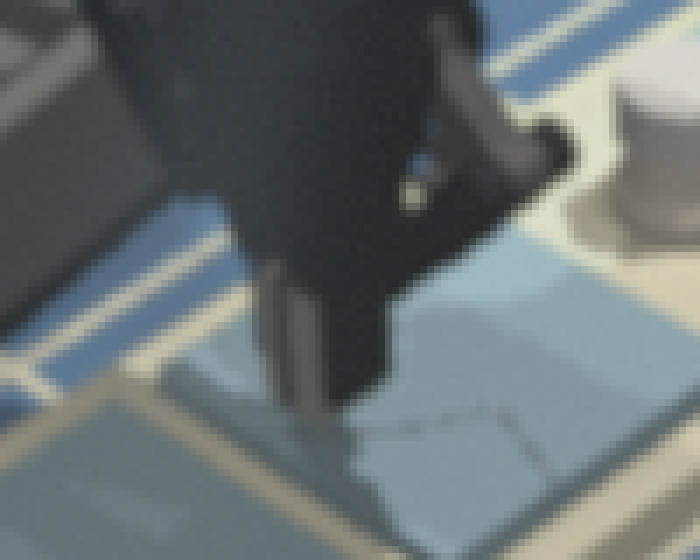

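```bash
{ python3 -m inch '[[[0,0,0],[0,0,0.03],0],[[0,0,0],[0,0,0.03],0]]'; python3 -m inch '[[[0,0,0],[0,0,0.02],0],[[0,0,0],[0,0,0.01],0]]'; python3 -m inch '[[[0,0,0],[0,0,0.01],0],[[0,0,0],[0,0,0.01],0]]'; python3 -m inch '[[[0,0,0],[0,0,0],0]]'; } | egrep 'ee_pos|force'; python3 - <<'E'
from h import *
for n,x0,y0 in (("side",265,195),):
    im,P=cloud(n)
    cv2.imwrite(f"pics/z3_{n}.png",cv2.resize(im[y0:y0+80,x0:x0+100,::-1],None,fx=7,fy=7,interpolation=cv2.INTER_NEAREST))
    for v in range(247,263,2): print(v,P[v,311].round(4),im[v,311])
E
```

```text
ee_pos: [0.611, 0.06, 0.0098]
ft_force: [-0.1, 0.5, -0.2]
ee_pos: [0.6109, 0.06, 0.008]
ft_force: [0.8, -0.1, -0.1]
ee_pos: [0.6109, 0.06, 0.0069]
ft_force: [0.1, 0.4, 0.3]
ee_pos: [0.6109, 0.06, 0.0068]
ft_force: [0.3, -0.4, 0.0]
247 [0.6025 0.067  0.0513] [54 57 55]
249 [0.6018 0.0679 0.0485] [58 60 59]
251 [0.6013 0.0685 0.0454] [58 60 58]
253 [0.6031 0.0672 0.0396] [64 66 64]
255 [0.6045 0.0662 0.0343] [71 71 69]
257 [0.6043 0.0666 0.0308] [86 88 86]
259 [0.6062 0.0651 0.0247] [82 92 94]
261 [0.6035 0.0678 0.0242] [83 96 99]
```

View pics/z3_side.png

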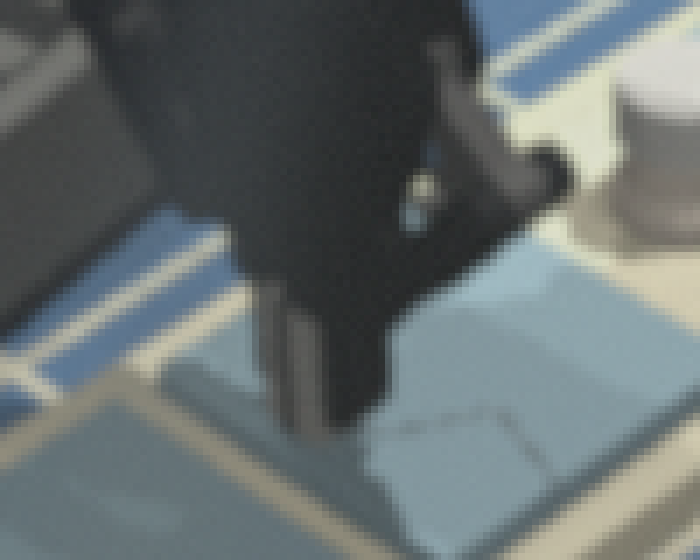

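```bash
{ python3 -m inch '[[[0,0,0],[0,0,0.02],0],[[0,0,0],[0,0,0.01],0]]'; python3 -m inch '[[[0,0,0],[0,0,0.01],0]]'; python3 -m inch '[[[0,0,0],[0,0,0.01],0]]'; python3 -m inch '[[[0,0,0],[0,0,0.01],0]]';python3 -m inch '[[[0,0,0],[0,0,0.01],0]]'; } | egrep 'ee_pos|force'
```

```text
ee_pos: [0.611, 0.06, 0.0054]
ft_force: [-0.3, 0.6, 0.3]
ee_pos: [0.611, 0.06, 0.0049]
ft_force: [-0.1, -0.2, 0.4]
ee_pos: [0.6111, 0.06, 0.0044]
ft_force: [-0.2, 0.2, -0.2]
ee_pos: [0.6111, 0.06, 0.0038]
ft_force: [-0.3, -0.4, -0.6]
ee_pos: [0.6111, 0.0601, 0.0033]
ft_force: [0.9, 0.8, -0.1]
```

```bash
{ python3 -m inch '[[[0,0,0],[0,0,0.01],0]]'; python3 -m inch '[[[0,0,0],[0,0,0.01],0]]'; python3 -m inch '[[[0,0,0],[0,0,0.01],0]]';python3 -m inch '[[[0,0,0],[0,0,0.01],0]]'; } | egrep 'ee_pos|force'
```

```text
ee_pos: [0.611, 0.06, 0.0027]
ft_force: [-0.9, -0.1, -0.5]
ee_pos: [0.611, 0.06, 0.0021]
ft_force: [1.3, -0.3, -0.7]
ee_pos: [0.611, 0.06, 0.0016]
ft_force: [-0.5, -0.2, 0.4]
ee_pos: [0.611, 0.06, 0.0014]
ft_force: [-1.6, 0.2, 5.4]
```

```bash
{ python3 -m inch '[[[0,0,0],[0,0,0.01],0]]'; python3 -m inch '[[[0,0,0],[0,0,0.01],0]]'; python3 -m inch '[[[0,0,0],[0,0,0.01],0]]'; } | egrep 'ee_pos|force'; python3 tilt.py
```

```text
ee_pos: [0.6111, 0.06, 0.0014]
ft_force: [-1.5, 0.1, 6.0]
ee_pos: [0.6111, 0.06, 0.0014]
ft_force: [-1.0, -0.5, 4.4]
ee_pos: [0.6111, 0.06, 0.0014]
ft_force: [-1.4, 0.6, 5.9]
scene tile 1 1726 slope x,y [-0.005  0.   ] z 0.0226
scene tile 2 1999 slope x,y [-0.001 -0.   ] z 0.0244
scene tile 3 2346 slope x,y [ 0.002 -0.002] z 0.0245
scene tile 4 2449 slope x,y [-0.002 -0.001] z 0.0262
finger pts minz [0.03000043 0.03077469 0.0314335  0.03181242 0.03202266] [0.61946828 0.05542884 0.03807076]
side tile 1 1774 slope x,y [ 0.001 -0.   ] z 0.0221
side tile 2 903 slope x,y [ 0.003 -0.   ] z 0.0241
side tile 3 1034 slope x,y [-0.002 -0.001] z 0.0238
side tile 4 873 slope x,y [0.003 0.027] z 0.0253
finger pts minz [0.0300739  0.03013733 0.03026304 0.03040292 0.03068924] [0.60487851 0.06669495 0.03803257]
```

Tile_2 is firm: about 6 N by its edge gave no dip and no tilt. The real fingertip lies about 22.7 mm behind the nominal TCP. A 0.5 mm step against a solid tile gives about 5.5 N. Next is tile_1.

```bash
{ python3 -m inch '[[[0,0,0],[0,0,-0.14],0],[[0,0,0],[0,-0.22,0],0],[[0,0,0],[0,-0.22,0],0],[[0,0,0],[0,-0.22,0],0],[[0,0,0],[0,0,0],0]]';  python3 -m inch '[[[0,0,0],[0,0,0.03],0],[[0,0,0],[0,0,0.03],0],[[0,0,0],[0,0,0],0]]'; } | egrep -v finger
```

```text
time_s: 6.95
ee_pos: [0.6114, 0.0964, 0.0083]
orientation: [[1.0, -0.002, 0.003], [-0.002, -1.0, 0.002], [0.003, -0.002, -1.0]]
ft_force: [0.1, 0.7, 0.5]
time_s: 7.25
ee_pos: [0.611, 0.0972, 0.0044]
orientation: [[1.0, 0.0, 0.002], [0.0, -1.0, 0.001], [0.002, -0.001, -1.0]]
ft_force: [0.0, -0.4, -0.8]
```

```bash
{ python3 -m inch '[[[0,0,0],[0,0.08,0.03],0],[[0,0,0],[0,0,0.02],0]]';  python3 -m inch '[[[0,0,0],[0,0,0.01],0]]';  python3 -m inch '[[[0,0,0],[0,0,0.01],0]]';  python3 -m inch '[[[0,0,0],[0,0,0.01],0]]';  python3 -m inch '[[[0,0,0],[0,0,0.01],0]]';  } | egrep 'ee_pos|force'
```

```text
ee_pos: [0.6109, 0.0923, 0.0016]
ft_force: [-1.2, -0.7, -0.5]
ee_pos: [0.6108, 0.0919, 0.001]
ft_force: [-0.5, -0.6, -0.5]
ee_pos: [0.6109, 0.0917, 0.0004]
ft_force: [-0.1, 0.2, 1.0]
ee_pos: [0.6109, 0.0915, -0.0001]
ft_force: [-0.7, 0.6, -0.3]
ee_pos: [0.6109, 0.0915, -0.0004]
ft_force: [-1.2, 0.5, 4.0]
```

```bash
{ python3 -m inch '[[[0,0,0],[0,0,0.01],0]]';  python3 -m inch '[[[0,0,0],[0,0,0.01],0]]';  python3 -m inch '[[[0,0,0],[0,0,0.01],0]]';  python3 -m inch '[[[0,0,0],[0,0,0.01],0]]';  } | egrep 'ee_pos|force'; python3 tilt.py | egrep 'tile 1'
```

```text
ee_pos: [0.6109, 0.0915, -0.0004]
ft_force: [-2.2, -0.6, 5.1]
ee_pos: [0.6109, 0.0915, -0.0004]
ft_force: [-1.6, 0.2, 4.3]
ee_pos: [0.611, 0.0915, -0.0004]
ft_force: [-1.0, -0.6, 4.9]
ee_pos: [0.611, 0.0915, -0.0004]
ft_force: [-2.0, -0.0, 5.4]
scene tile 1 1182 slope x,y [-0.001 -0.   ] z 0.0226
side tile 1 1744 slope x,y [ 0.001 -0.002] z 0.0222
```

Tile_1 is firm too, with 5 N and no dip. Next is tile_3, going over the jar at height.

```bash
python3 -m inch '[[[0,0,0],[0,0,-0.6],0],[[0,0,0],[0,0,-0.8],0],[[0,0,0],[0,0.8,0],0],[[0,0,0],[0,0.8,0],0],[[0,0,0],[0,0.8,0],0],[[0,0,0],[0,0.8,0],0],[[0,0,0],[0,0.8,0],0],[[0,0,0],[0,0.6,0],0]]'; python3 -m inch '[[[0,0,0],[0,0,0],0]]'
```

```text
time_s: 9.15
ee_pos: [0.6132, -0.1414, 0.07]
orientation: [[1.0, 0.008, 0.006], [0.008, -1.0, 0.001], [0.006, -0.001, -1.0]]
ft_force: [-0.0, 0.3, 0.5]
finger_gap: -0.0
time_s: 9.25
ee_pos: [0.6132, -0.1452, 0.0696]
orientation: [[1.0, 0.004, 0.007], [0.004, -1.0, -0.0], [0.007, 0.0, -1.0]]
ft_force: [0.6, -0.4, -0.8]
finger_gap: 0.0003
```

```bash
python3 -m inch '[[[0,-0.005,0],[-0.1,0.16,0.3],0],[[0,0,0],[0,0.16,0.3],0],[[0,0,0],[0,0,0.3],0],[[0,0,0],[0,0,0.2],0],[[0,0,0],[0,0,0.05],0],[[0,0,0],[0,0,0],0]]'
```

```text
time_s: 9.85
ee_pos: [0.6056, -0.1588, 0.0047]
orientation: [[1.0, 0.007, -0.007], [0.007, -1.0, 0.002], [-0.007, -0.002, -1.0]]
ft_force: [-0.1, -0.6, 0.8]
finger_gap: 0.0001
```

```bash
{ python3 -m inch '[[[0,0.004,0],[0.05,0.06,0],0],[[0,0,0],[0,0,0],0]]';  python3 -m inch '[[[0,0,0],[0,0,0.01],0]]';  python3 -m inch '[[[0,0,0],[0,0,0.01],0]]';  python3 -m inch '[[[0,0,0],[0,0,0.01],0]]';  python3 -m inch '[[[0,0,0],[0,0,0.01],0]]';python3 -m inch '[[[0,0,0],[0,0,0.01],0]]'; } | egrep -v finger
```

```text
time_s: 10.05
ee_pos: [0.6089, -0.1613, 0.0052]
orientation: [[1.0, 0.008, 0.0], [0.008, -1.0, 0.001], [0.0, -0.001, -1.0]]
ft_force: [-0.2, -0.0, -0.1]
time_s: 10.15
ee_pos: [0.6095, -0.1613, 0.0053]
orientation: [[1.0, 0.009, 0.002], [0.009, -1.0, 0.001], [0.002, -0.001, -1.0]]
ft_force: [0.6, -0.2, -0.1]
time_s: 10.25
ee_pos: [0.6098, -0.1614, 0.0054]
orientation: [[1.0, 0.009, 0.003], [0.009, -1.0, 0.001], [0.003, -0.001, -1.0]]
ft_force: [0.2, -0.1, 0.7]
time_s: 10.35
ee_pos: [0.6101, -0.1615, 0.0052]
orientation: [[1.0, 0.009, 0.004], [0.009, -1.0, 0.001], [0.004, -0.001, -1.0]]
ft_force: [-0.2, 0.9, -0.4]
time_s: 10.45
ee_pos: [0.6102, -0.1616, 0.005]
orientation: [[1.0, 0.009, 0.004], [0.009, -1.0, 0.0], [0.004, -0.0, -1.0]]
ft_force: [-0.3, -0.8, -0.3]
time_s: 10.55
ee_pos: [0.6103, -0.1616, 0.0046]
orientation: [[1.0, 0.008, 0.004], [0.008, -1.0, 0.0], [0.004, -0.0, -1.0]]
ft_force: [0.8, -1.3, 0.1]
```

```bash
{ python3 -m inch '[[[0,-0.002,0],[-0.02,0,0.01],0]]';  python3 -m inch '[[[0,0,0],[0,0,0.01],0]]';  python3 -m inch '[[[0,0,0],[0,0,0.01],0]]';  python3 -m inch '[[[0,0,0],[0,0,0.01],0]]';  python3 -m inch '[[[0,0,0],[0,0,0.01],0]]';python3 -m inch '[[[0,0,0],[0,0,0.01],0]]';python3 -m inch '[[[0,0,0],[0,0,0.01],0]]';python3 -m inch '[[[0,0,0],[0,0,0.01],0]]'; } | egrep 'ee_pos|force'
```

```text
ee_pos: [0.6093, -0.1616, 0.0041]
ft_force: [0.2, 0.3, -0.1]
ee_pos: [0.6092, -0.1616, 0.0035]
ft_force: [-0.9, -0.0, 0.4]
ee_pos: [0.6091, -0.1617, 0.0029]
ft_force: [-0.8, 0.6, 0.3]
ee_pos: [0.6091, -0.1616, 0.0023]
ft_force: [0.4, -0.5, 0.4]
ee_pos: [0.6091, -0.1616, 0.0017]
ft_force: [0.0, -0.5, 1.0]
ee_pos: [0.6091, -0.1616, 0.0012]
ft_force: [-0.2, -0.7, 0.1]
ee_pos: [0.6091, -0.1616, 0.0011]
ft_force: [-2.3, -0.4, 6.3]
ee_pos: [0.6091, -0.1616, 0.0011]
ft_force: [-2.0, 0.3, 5.3]
```

```bash
{ python3 -m inch '[[[0,0,0],[0,0,0.012],0]]';  python3 -m inch '[[[0,0,0],[0,0,0.012],0]]';  } | egrep 'ee_pos|force'; python3 tilt.py | egrep 'tile [34]'
```

```text
ee_pos: [0.6091, -0.1616, 0.0011]
ft_force: [-1.6, 0.7, 6.1]
ee_pos: [0.6091, -0.1616, 0.0011]
ft_force: [-2.2, 0.7, 6.2]
scene tile 3 2107 slope x,y [ 0.002 -0.001] z 0.0245
scene tile 4 2455 slope x,y [-0.002 -0.   ] z 0.0262
side tile 3 1021 slope x,y [ 0.001 -0.002] z 0.0238
side tile 4 585 slope x,y [-0.     0.024] z 0.0252
```

Tile_3 is firm (6 N, no dip). Next is tile_4, by its near inner edge.

```bash
{ python3 -m inch '[[[0,0,0],[0,0,-0.16],0],[[0,0,0],[0,0.22,0],0],[[0,0,0],[0,0.2,0],0],[[0,0,0],[0,0.2,0],0],[[0,0,0],[0,0,0],0],[[0,0,0],[0,0,0],0]]'; } | egrep -v finger
```

```text
time_s: 12.25
ee_pos: [0.6095, -0.1966, 0.0089]
orientation: [[1.0, 0.007, 0.002], [0.007, -1.0, -0.0], [0.002, 0.0, -1.0]]
ft_force: [-0.4, 0.9, 0.5]
```

```bash
{ python3 -m inch '[[[0,-0.001,0],[-0.02,-0.04,0.04],0],[[0,0,0],[0,0,0.03],0]]';  python3 -m inch '[[[0,0,0],[0,0,0.01],0]]';  python3 -m inch '[[[0,0,0],[0,0,0.01],0]]';  python3 -m inch '[[[0,0,0],[0,0,0.01],0]]';  python3 -m inch '[[[0,0,0],[0,0,0.01],0]]';python3 -m inch '[[[0,0,0],[0,0,0.01],0]]';python3 -m inch '[[[0,0,0],[0,0,0.01],0]]'; } | egrep 'ee_pos|force'
```

```text
ee_pos: [0.6083, -0.1944, 0.0049]
ft_force: [1.2, -0.5, -0.0]
ee_pos: [0.608, -0.1941, 0.0041]
ft_force: [0.7, -0.1, 0.4]
ee_pos: [0.608, -0.1937, 0.0034]
ft_force: [-0.7, 0.7, 0.4]
ee_pos: [0.608, -0.1935, 0.0029]
ft_force: [0.5, 0.1, 0.1]
ee_pos: [0.6081, -0.1933, 0.0024]
ft_force: [0.4, -0.0, 1.1]
ee_pos: [0.6081, -0.1931, 0.002]
ft_force: [-0.0, 1.2, 1.1]
ee_pos: [0.6081, -0.193, 0.0017]
ft_force: [0.6, 1.6, 1.9]
```

```bash
{ python3 -m inch '[[[0,0,0],[0,0,0.01],0]]';  python3 -m inch '[[[0,0,0],[0,0,0.01],0]]';  python3 -m inch '[[[0,0,0],[0,0,0.01],0]]'; python3 -m inch '[[[0,0,0],[0,0,0.01],0]]'; } | egrep 'ee_pos|force'; python3 tilt.py | egrep 'tile [34]'
```

```text
ee_pos: [0.6081, -0.1928, 0.0012]
ft_force: [-0.4, 0.9, 1.6]
ee_pos: [0.6081, -0.1926, 0.0007]
ft_force: [-0.7, 0.7, 1.0]
ee_pos: [0.6081, -0.1924, 0.0002]
ft_force: [-0.4, 1.2, 1.9]
ee_pos: [0.6082, -0.1924, 0.0]
ft_force: [-0.5, 1.9, 4.8]
scene tile 3 2343 slope x,y [ 0.002 -0.002] z 0.0245
scene tile 4 1874 slope x,y [-0.001 -0.13 ] z 0.027
side tile 3 1039 slope x,y [ 0.001 -0.003] z 0.0239
side tile 4 579 slope x,y [-0.004 -0.104] z 0.026
```

Tile_4 rocks: the edge dipped about 3 mm at 1–2 N, and the cameras measured a tilt of 0.13 rad. I'll let go gently and move to its centre.

```bash
{ python3 -m inch '[[[0,0,0],[0,0,-0.04],0],[[0,0,0],[0,0,-0.06],0],[[0,0,0],[0,0,-0.1],0],[[0,0,0],[0,0.24,0],0],[[0,0,0],[0,0.24,0],0],[[0,0,0],[0,0.2,0],0],[[0,0,0],[0,0,0],0],[[0,0,0],[0,0,0],0]]'; } | egrep -v finger; python3 tilt.py | egrep 'tile [4]'; python3 m.py | grep '^tile'
```

```text
time_s: 14.35
ee_pos: [0.6086, -0.2317, 0.01]
orientation: [[1.0, 0.007, -0.0], [0.007, -1.0, -0.0], [-0.0, 0.0, -1.0]]
ft_force: [-0.6, -0.6, -0.0]
scene tile 4 1781 slope x,y [-0.005 -0.005] z 0.0263
side tile 4 737 slope x,y [0.005 0.025] z 0.0253
tile 3148 [396. 241.] z 0.0225 ((0.6109325885772705, 0.12707148492336273), (0.09256426244974136, 0.09229209274053574), 0.018139135092496872)
tile 3432 [330. 257.] z 0.0243 ((0.608838677406311, 0.025382405146956444), (0.09022406488656998, 0.09511829912662506), 89.41321563720703)
tile 3790 [223. 282.] z 0.0244 ((0.607001006603241, -0.1273217797279358), (0.08938011527061462, 0.09503304958343506), 89.7911148071289)
tile 3061 [153. 303.] z 0.0261 ((0.6088950634002686, -0.22767238318920135), (0.08993472158908844, 0.09092044830322266), 89.40882873535156)
tile 1283 [429. 183.] z 0.0252 ((0.6053576469421387, -0.22643554210662842), (0.09029637277126312, 0.08884311467409134), 88.27892303466797)
tile 1566 [396. 206.] z 0.0237 ((0.606300413608551, -0.12563733756542206), (0.08906938880681992, 0.08862107992172241), 88.85447692871094)
tile 2357 [329. 249.] z 0.024 ((0.6081743240356445, 0.026797156780958176), (0.09031755477190018, 0.09033001959323883), 89.93531036376953)
tile 2818 [278. 283.] z 0.0221 ((0.6093066930770874, 0.12793245911598206), (0.08941347151994705, 0.09000560641288757), 89.62629699707031)
```

```bash
{ python3 -m inch '[[[0,0,0],[-0.02,-0.08,0.04],0],[[0,0,0],[0,0,0.03],0],[[0,0,0],[0,0,0.02],0]]';  python3 -m inch '[[[0,0,0],[0,0,0.01],0]]';  python3 -m inch '[[[0,0,0],[0,0,0.01],0]]'; } | egrep 'ee_pos|force'
```

```text
ee_pos: [0.6076, -0.2254, 0.0054]
ft_force: [0.6, -0.5, -0.7]
ee_pos: [0.6075, -0.2251, 0.0047]
ft_force: [-0.3, 0.0, -0.5]
ee_pos: [0.6075, -0.2249, 0.0041]
ft_force: [0.3, -0.2, 0.2]
```

```bash
{ python3 -m inch '[[[0,0,0],[0,0.05,0],0],[[0,0,0],[0,0,0],0],[[0,0,0],[0,0,0],0]]';  python3 -m inch '[[[0,0,0],[0,0,0.01],0]]';  python3 -m inch '[[[0,0,0],[0,0,0.01],0]]';  python3 -m inch '[[[0,0,0],[0,0,0.01],0]]';python3 -m inch '[[[0,0,0],[0,0,0.01],0]]';} | egrep 'ee_pos|force'
```

```text
ee_pos: [0.6076, -0.2278, 0.0041]
ft_force: [-0.3, 0.6, 0.0]
ee_pos: [0.6077, -0.2279, 0.0037]
ft_force: [0.6, -0.6, 0.4]
ee_pos: [0.6077, -0.228, 0.0032]
ft_force: [1.2, 0.3, -1.0]
ee_pos: [0.6078, -0.228, 0.0031]
ft_force: [-1.3, 1.4, 5.7]
ee_pos: [0.6078, -0.228, 0.0031]
ft_force: [-1.3, -0.7, 4.3]
```

Contact is at 3.1 mm, as predicted. I'll now raise the press gradually.

```bash
{ python3 -m inch '[[[0,0,0],[0,0,0.018],0]]';  python3 -m inch '[[[0,0,0],[0,0,0.024],0]]';  python3 -m inch '[[[0,0,0],[0,0,0.028],0]]';  python3 -m inch '[[[0,0,0],[0,0,0.03],0]]'; } | egrep 'ee_pos|force'; python3 tilt.py | egrep 'tile [4]'
```

```text
ee_pos: [0.6078, -0.228, 0.003]
ft_force: [-2.7, 1.8, 8.3]
ee_pos: [0.6078, -0.228, 0.003]
ft_force: [-3.3, 2.6, 9.8]
ee_pos: [0.6079, -0.228, 0.003]
ft_force: [-2.4, 0.9, 10.2]
ee_pos: [0.6078, -0.228, 0.0029]
ft_force: [-2.6, 0.4, 9.7]
scene tile 4 1668 slope x,y [-0.007 -0.004] z 0.0262
side tile 4 671 slope x,y [-0.007  0.033] z 0.0252
```

```bash
{ python3 -m inch '[[[0,0,0],[0,0,0.036],0]]';  python3 -m inch '[[[0,0,0],[0,0,0.04],0]]';  python3 -m inch '[[[0,0,0],[0,0,0.04],0]]';  python3 -m inch '[[[0,0,0],[0,0,0.04],0]]'; } | egrep 'ee_pos|force'
```

```text
ee_pos: [0.6079, -0.228, 0.0027]
ft_force: [-2.9, 0.7, 10.3]
ee_pos: [0.6079, -0.228, 0.0024]
ft_force: [-3.6, 1.6, 9.8]
ee_pos: [0.6079, -0.2281, 0.002]
ft_force: [-3.1, 0.5, 9.9]
ee_pos: [0.6079, -0.228, 0.0016]
ft_force: [-3.4, 0.9, 10.0]
```

```bash
python3 tilt.py | egrep 'tile [4]'; { python3 -m inch '[[[0,0,0],[0,0,0.04],0]]';  python3 -m inch '[[[0,0,0],[0,0,0.04],0]]';  python3 -m inch '[[[0,0,0],[0,0,0.04],0]]';  python3 -m inch '[[[0,0,0],[0,0,0.04],0]]'; } | egrep 'ee_pos|force';python3 tilt.py | egrep 'tile [4]'
```

```text
scene tile 4 1663 slope x,y [-0.007 -0.002] z 0.0249
side tile 4 686 slope x,y [0.004 0.023] z 0.0239
ee_pos: [0.6079, -0.2281, 0.0012]
ft_force: [-3.2, 1.0, 10.2]
ee_pos: [0.6079, -0.2281, 0.0008]
ft_force: [-4.3, 0.1, 10.8]
ee_pos: [0.6079, -0.2281, 0.0004]
ft_force: [-3.6, 0.6, 9.8]
ee_pos: [0.608, -0.2281, 0.0001]
ft_force: [-2.9, 1.5, 11.0]
scene tile 4 1673 slope x,y [-0.007 -0.006] z 0.0233
side tile 4 697 slope x,y [0.005 0.025] z 0.0224
```

The tile is going down level, about 3 mm so far.

```bash
{ python3 -m inch '[[[0,0,0],[0,0,0.04],0]]';  python3 -m inch '[[[0,0,0],[0,0,0.04],0]]';  python3 -m inch '[[[0,0,0],[0,0,0.04],0]]';  python3 -m inch '[[[0,0,0],[0,0,0.04],0]]';python3 -m inch '[[[0,0,0],[0,0,0.04],0]]';python3 -m inch '[[[0,0,0],[0,0,0.04],0]]';python3 -m inch '[[[0,0,0],[0,0,0.04],0]]';python3 -m inch '[[[0,0,0],[0,0,0.04],0]]'; } | egrep 'ee_pos|force';python3 tilt.py | egrep 'tile [4]'
```

```text
ee_pos: [0.608, -0.2281, -0.0004]
ft_force: [-2.7, 0.9, 9.6]
ee_pos: [0.608, -0.2281, -0.0007]
ft_force: [-2.6, 1.3, 10.5]
ee_pos: [0.608, -0.2281, -0.0011]
ft_force: [-2.8, 0.9, 10.2]
ee_pos: [0.608, -0.2281, -0.0015]
ft_force: [-3.2, 0.7, 10.4]
ee_pos: [0.608, -0.2281, -0.0019]
ft_force: [-2.5, 1.8, 10.6]
ee_pos: [0.608, -0.2282, -0.002]
ft_force: [-4.4, 1.7, 14.1]
ee_pos: [0.608, -0.2281, -0.002]
ft_force: [-4.2, 1.7, 12.2]
ee_pos: [0.608, -0.2281, -0.002]
ft_force: [-4.4, 1.9, 11.1]
scene tile 4 1683 slope x,y [-0.001 -0.002] z 0.0213
side tile 4 718 slope x,y [0.006 0.024] z 0.0205
```

```bash
{ python3 -m inch '[[[0,0,0],[0,0,0.055],0]]';  python3 -m inch '[[[0,0,0],[0,0,0.07],0]]';  python3 -m inch '[[[0,0,0],[0,0,0.07],0]]';  python3 -m inch '[[[0,0,0],[0,0,0.07],0]]'; python3 -m inch '[[[0,0,0],[0,0,0.03],0]]'; } | egrep 'ee_pos|force'
```

```text
ee_pos: [0.6081, -0.2281, -0.002]
ft_force: [-6.1, 2.7, 20.2]
ee_pos: [0.6081, -0.2282, -0.002]
ft_force: [-6.9, 3.5, 24.6]
ee_pos: [0.6081, -0.2282, -0.002]
ft_force: [-6.4, 2.6, 20.5]
ee_pos: [0.6082, -0.2282, -0.002]
ft_force: [-6.2, 2.4, 20.9]
ee_pos: [0.6081, -0.2281, -0.0018]
ft_force: [-0.5, -0.7, 0.9]
```

It stops hard at −2.0 mm, 5.1 mm of travel, and holds under 20–25 N. Now I'll check that it no longer rocks by pressing at the same edge spot.

```bash
{ python3 -m inch '[[[0,0,0],[0,0,-0.06],0],[[0,0,0],[0,0,-0.08],0],[[0,0,0],[0,-0.24,0],0],[[0,0,0],[0,-0.22,0],0],[[0,0,0],[0,-0.16,0],0],[[0,0,0],[0,0,0],0],[[0,0,0],[0,0,0],0]]'; } | egrep -v finger; python3 tilt.py | grep 'tile 4'
```

```text
time_s: 19.35
ee_pos: [0.6074, -0.1932, 0.0041]
orientation: [[1.0, 0.012, 0.013], [0.013, -1.0, -0.006], [0.013, 0.007, -1.0]]
ft_force: [-0.7, 0.1, -0.1]
scene tile 4 1963 slope x,y [ 0.001 -0.002] z 0.0212
side tile 4 565 slope x,y [0.002 0.023] z 0.0203
```

```bash
{ python3 -m inch '[[[-0.004,-0.008,0],[0,0.02,0.04],0],[[0,0,0],[0,0,0.02],0]]';  python3 -m inch '[[[0,0,0],[0,0,0.02],0],[[0,0,0],[0,0,0.01],0]]';  python3 -m inch '[[[0,0,0],[0,0,0.01],0]]'; python3 -m inch '[[[0,0,0],[0,0,0.01],0]]'; python3 -m inch '[[[0,0,0],[0,0,0.01],0]]'; } | egrep -v finger
```

```text
time_s: 19.65
ee_pos: [0.6076, -0.1953, 0.0011]
orientation: [[1.0, 0.011, 0.0], [0.011, -1.0, -0.014], [0.0, 0.014, -1.0]]
ft_force: [-0.3, 0.1, -0.7]
time_s: 19.85
ee_pos: [0.6077, -0.1958, -0.0009]
orientation: [[1.0, 0.011, 0.0], [0.011, -1.0, -0.014], [-0.0, 0.014, -1.0]]
ft_force: [0.5, 0.4, -0.1]
time_s: 19.95
ee_pos: [0.6076, -0.1959, -0.0015]
orientation: [[1.0, 0.01, -0.0], [0.01, -1.0, -0.014], [-0.0, 0.014, -1.0]]
ft_force: [0.2, 0.4, -0.0]
time_s: 20.05
ee_pos: [0.6076, -0.1959, -0.0019]
orientation: [[1.0, 0.01, -0.0], [0.01, -1.0, -0.014], [-0.0, 0.014, -1.0]]
ft_force: [-0.7, 0.6, 4.1]
time_s: 20.15
ee_pos: [0.6076, -0.196, -0.0019]
orientation: [[1.0, 0.01, 0.0], [0.01, -1.0, -0.014], [-0.0, 0.014, -1.0]]
ft_force: [-0.1, 0.7, 5.3]
```

That edge is firm at 5 N. I'll check the opposite edge as well.

```bash
{ python3 -m inch '[[[0,0,0],[0,0,-0.06],0],[[0.009,0,0],[0,0,-0.1],0],[[0,0,0],[0,0.45,0],0],[[0,0,0],[0,0.45,0],0],[[0,0,0],[0,0.4,0],0],[[0,0,0],[0,0,0],0],[[0,0,0],[0,0,0],0]]'; } | egrep -v finger
```

```text
time_s: 20.85
ee_pos: [0.6089, -0.2633, 0.0077]
orientation: [[1.0, 0.011, 0.002], [0.011, -1.0, 0.003], [0.002, -0.003, -1.0]]
ft_force: [0.2, 0.2, -0.3]
```

```bash
{ python3 -m inch '[[[0,0,0],[0,-0.02,0.05],0],[[0,0,0],[0,0,0.04],0],[[0,0,0],[0,0,0.03],0]]';  python3 -m inch '[[[0,0,0],[0,0,0.02],0],[[0,0,0],[0,0,0.01],0]]';  python3 -m inch '[[[0,0,0],[0,0,0.01],0]]'; python3 -m inch '[[[0,0,0],[0,0,0.01],0]]'; python3 -m inch '[[[0,0,0],[0,0,0.01],0]]';python3 -m inch '[[[0,0,0],[0,0,0.01],0]]'; } | egrep 'ee_pos|force'
```

```text
ee_pos: [0.6087, -0.2604, 0.0012]
ft_force: [0.2, 0.4, -0.1]
ee_pos: [0.6085, -0.2591, -0.0008]
ft_force: [0.1, 0.2, -0.7]
ee_pos: [0.6086, -0.2588, -0.0014]
ft_force: [0.5, -0.6, 0.2]
ee_pos: [0.6086, -0.2587, -0.0019]
ft_force: [-0.4, -0.3, 3.8]
ee_pos: [0.6086, -0.2587, -0.0019]
ft_force: [-1.3, 1.3, 5.4]
ee_pos: [0.6087, -0.2587, -0.0019]
ft_force: [-1.5, 1.2, 4.5]
```

The opposite edge is firm too. I'll move up clear and take a last look.

```bash
python3 -m inch '[[[0,0,0],[0,0,-0.1],0],[[0,0,0],[0,0,-0.4],0],[[0,0,0],[0,0,-0.8],0],[[0,0,0],[0,0,-0.8],0],[[0,0,0],[0,0,-0.5],0],[[0,0,0],[0,0,0],0],[[0,0,0],[0,0,0],0]]'; python3 tilt.py | grep tile; python3 m.py | egrep 'jar|tumbler'; python3 - <<'E'
from h import *
im,_=eyes.grab_frame("scene"); cv2.imwrite("pics/scene_end.png",im[:,:,::-1])
E
```

```text
time_s: 22.45
ee_pos: [0.6083, -0.2595, 0.1314]
orientation: [[1.0, 0.013, -0.001], [0.013, -1.0, 0.006], [-0.001, -0.006, -1.0]]
ft_force: [-0.6, 0.0, -0.6]
finger_gap: 0.0001
scene tile 1 1935 slope x,y [-0.001  0.001] z 0.0226
scene tile 2 2125 slope x,y [ 0.002 -0.001] z 0.0244
scene tile 3 2337 slope x,y [ 0.001 -0.   ] z 0.0245
scene tile 4 2428 slope x,y [-0.001 -0.001] z 0.0212
side tile 1 1783 slope x,y [0.002 0.001] z 0.0222
side tile 2 1455 slope x,y [ 0.001 -0.002] z 0.0241
side tile 3 1031 slope x,y [0.003 0.001] z 0.0239
side tile 4 873 slope x,y [0.002 0.024] z 0.0204
tumbler [216. 350.] [ 0.71  -0.179  0.07 ] [ 0.778 -0.112  0.098]
jar [274. 260.] [ 0.598 -0.071  0.035] [ 0.63  -0.039  0.058]
jar [366. 325.] [ 0.703 -0.045  0.035] [0.777 0.11  0.062]
jar [219. 355.] [ 0.71  -0.179  0.035] [ 0.778 -0.112  0.098]
tumbler [342. 141.] [ 0.708 -0.179  0.07 ] [ 0.777 -0.11   0.096]
jar [342. 149.] [ 0.708 -0.179  0.035] [ 0.777 -0.11   0.096]
jar [266. 204.] [ 0.701 -0.044  0.035] [0.777 0.111 0.06 ]
jar [362. 210.] [ 0.596 -0.07   0.035] [ 0.628 -0.038  0.058]
```

View pics/scene_end.png

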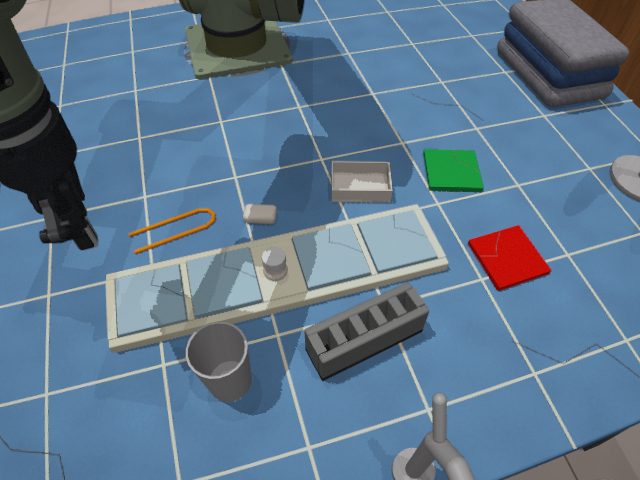

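The last picture shows tile_4 at (148,300) lying flat and 5 mm lower than before. The jar, tumbler, stand and the other things are where they were, and the arm is clear.

```bash
python3 -c "
from rig import manip
print(manip.sign_off())"
```

```text
the job is handed in; nothing more can be done
None
```

The loose tile was tile_4, the far right one. It now lies fully down on its bed and no longer rocks. I handed the job in at about 22.7 s of the 69 s allowed.

- **Finding it:** I pressed near the edges of tiles 2, 1 and 3 with about 5–6 N, and all three stayed firm. Tile_4 dipped 3 mm at 1–2 N and tilted 0.13 rad, then levelled itself when I let go.
- **Pressing it home:** I pressed slowly in its middle. It went down level by 5.1 mm and stopped hard, and it held under 20–25 N.
- **Last checks:** Both opposite edges of tile_4 were firm at about 5 N. Its top dropped 5 mm in both cameras. The jar, tumbler and stand measured unmoved to within about 2 mm, and the other things look unmoved in the last picture.

**Readings that disagreed:**
- **Fingertip:** with the fingers shut, the tip sat about 23 mm behind the nominal TCP, so I found each contact by force.
- **Push-in force:** the stud moved at about 10 N measured, not the 12–16 N stated.
- **Side camera:** it shows a slope of about 0.025 on tile_4 before and after the press. I took that as a camera error, because the scene camera shows the tile level and both edges felt equally high.

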